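# Sweep the carrot slices into the board's catch tray and push it home

## Robot

A 6-joint arm with a two-finger parallel gripper is mounted at the origin on a cart in front of the work surface, level with it; the furniture and walls round the work are solid. World frame = base frame: x ahead of the robot, y to its left, z up, the work surface at z = 0. Lengths are in m, angles in rad, forces in N, time in s.
With the tool pointing down it reaches from about 0.325 to 0.85 m from the base axis. Payload 15.5 kg.
Tool frame: the origin (TCP) lies between the finger pads; the fingertips stand 19 mm ahead of it and the grasp point (between the pads) is the TCP (ctrl.nose_length is the distance from the TCP to the fingertips, in m); z points along the fingers, y is the line along which they close (so a half turn about z gives the same grasp; the last joint's range is limited). The gripper opens to 91 mm and grips with 3 to 60 N. Pads are 32 mm wide; open, the fingers measure 118 mm over their backs; the gripper's body (76 mm by 178 mm) begins 60 mm behind the grasp point.
Start: joints at [1.032, 0.494, 1.345, -0, 1.302, -0.096], TCP at [0.268, 0.565, 0.233] pointing down, gripper open.
Joint ranges: [-2.91, 2.91], [-0.82, 2.16], [0.22, 2.67], [-1.22, 4.37], [0.12, 2.79], [-3.08, 3.08]. Speed limits (rad/s): [1.89, 1.89, 2.57, 3.01, 3.01, 3.01].

## Interface

Orientations are given as a unit quaternion [w, x, y, z].
In Python, from plant import ctrl, imaging gives the robot as it stands.
- The arm moves only by the tool drive_tool, never from a script. Its argument "motion" is a list of rows, each a list of 7 numbers: the shift along the tool's x, y, z in normalised numbers (1 is 80 cm), then the turn, a rotation vector about the tool's x, y, z in a scale on which 1.0 is 90 degrees, then the opening, from 0 (shut) to 1 (fully open). In form: [[x, y, z, ax, ay, az, gripper], ...]. A call has 1 to 12 rows; each row is the pose to reach, as a shift and turn from the pose commanded when the call began, along the tool's axes at that moment; what a row does not reach only later rows make up. A row lasts 1/12 s, in which the tool goes at most 41.7 mm and 7.16 degrees, less where a joint would pass 70% of its speed; a pose out of reach is approached as far as the arm can. No shift or turn number may pass 1 either way. A call with a gripper value outside its range is refused whole. The fingers move at their own pace and stop on an object; "newtons" is the grip in N (left out, the last holds). Time passes only in rows, so rows that repeat a pose let the fingers close. It gives the time, the measured TCP pose, the force, the opening and the grip force at its end, in the units of the state.
- ctrl.state(): the state, without advancing time (a new reading comes with each control period).
- imaging.camera(name): name is "side" or "top"; returns a dict with "pixels" (400x640x3 uint8, blue, green, red), "fovy" (degrees; the focal length in pixels is half the picture's height over the tangent of half this angle, whatever the lens; pixels are square), "cx", "cy" (the principal point, pixels), "k1" (the pictures are not rectified: a ray, as slopes to the right and down, at radius r is drawn at 1 + k1 r^2 times it, then the intrinsics apply), "T" (4x4, takes a point from camera to world coordinates). Camera axes: x right, y up, looking along -z (the intrinsics and any distortion apply to the point x, -y, -z); pixel columns grow to the right and rows downward; lengths in m; the calibration is good to about 2 mm. A picture is of the moment at which its call begins. There is no depth.
- ctrl.sign_off(): hands the job in; it is judged then, once.
Trained networks look in a picture, given as the dict that the camera call returned (one of the last four; its "shot" number tells which), for a name from the list of things; names that differ only in an ending like _2 or _b are one class to them, and where a whole thing is asked for, a point or a joint stands for the part that bears it (a point fixed in the world has none). Each returns a list of dicts, best first, with "conf" (0 to 1); they miss things now and then, are a little off and sometimes report something else, mostly with a low value. They report only what shows in the picture. A call takes as long as a camera call. They do not tell look-alikes from the thing itself.
- imaging.recognise(picture, thing): "box" ([left, top, right, bottom] in pixels, round what is visible of it).
The state is a dict: "time": time; "joint_pos": joint angles; "qvel": joint speeds; "effort": joint torques, N m; "tcp_pos": TCP position; "tcp_rot": TCP orientation; "ft_force": force on the tool from outside, world axes, zero at the start; "wrist_torque": the same for the moment, N m; "grip_width": finger opening in m; "finger_force": force on a finger pad.
Only numpy, scipy, OpenCV 4.12 (cv2) and the standard library are available. Lean on these libraries where they do the work, as an engineer would, in place of code of your own. Each camera call takes 0.05 s, during which the arm holds its last target. There are 200 camera calls.

## Task

Sweep the four carrot slices along the board and off its end into the open catch tray, then push the tray fully home under the board. Pick nothing up, leave the carrot's stalk end and the salt jar standing on the board where they are, and disturb nothing else on the worktop.

Things in the scene. Friction and masses are not known exactly. Their poses are not given: they have to be found in the camera images.
- prep_station: fixed prep station: a wooden chopping board, 250 (x) x 360 (y) x 21 mm, lying centred on a low frame of 250 mm width, a catch tray on runners underneath. Origin on the worktop under the board's centre, z up. The board's top is 67 mm and its underside 46 mm above the worktop. The tray comes out at the -y end. The station does not move when pushed
- board_edge (a point): middle of the board's top edge at the tray end (station x 0, y -180 mm, z 67 mm); axes as the station's
- tray (a joint): how far the tray is drawn out, m: 0 = fully home against its stop, at most 0.16. It slides along the station's -y to open, +y to shut, with about 2 N of friction plus 6 N per m/s, and stays where it is left
- tray_floor (a point): centre of the steel tray's inner floor, moving with the tray, 7 mm above the worktop; axes as the station's. Inside 190 (x) x 287 (y) mm, rim 40 mm above the worktop. Drawn out, it is open for (joint value minus 4 mm) beyond the board's end; what is swept off that end within 85 mm either side of its middle falls in
- tray_front (a point): middle of the outer (-y) face of the tray's wooden front (204 mm wide, 12 mm thick), 22 mm above the worktop, moving with the tray: push here. The front reaches from 3 to 43 mm above the worktop, in the 62 mm wide finger notch in its middle only to 34 mm. When shut, this face stands 8 mm outside the board's end
- slice0: thick carrot slice, a flat disc 30 mm across and 12 mm high, 12 g, loose on the board on a flat side; origin in the centre of its underside, z up
- slice1: thick carrot slice, a flat disc 30 mm across and 12 mm high, 12 g, loose on the board on a flat side; origin in the centre of its underside, z up
- slice2: thick carrot slice, a flat disc 30 mm across and 12 mm high, 12 g, loose on the board on a flat side; origin in the centre of its underside, z up
- slice3: thick carrot slice, a flat disc 30 mm across and 12 mm high, 12 g, loose on the board on a flat side; origin in the centre of its underside, z up
- carrot_top: stalk end of the carrot, to be left: 33 mm across, standing on its cut face on the board, 34 mm high and 49 mm with the green stalk stubs, 25 g, loose; origin in the centre of its underside, z up
- salt_jar: salt jar standing on the board toward the end away from the tray, 43 mm across, 100 mm high, loose; origin in the centre of its underside, z up
- pepper_grinder: wooden pepper mill on the worktop beside the board's far (+x) side, 58 mm across, 140 mm high, loose; origin in the centre of its underside
- kitchen_timer: round kitchen timer on the worktop beyond the tray, 73 mm across, 56 mm high, loose; origin in the centre of its underside
- lemon: lemon on the worktop in front of the board, 71 x 53 x 51 mm, loose; origin in the centre of its underside
- jam_jar: jam jar on the worktop at the left, 66 mm across, 100 mm high, loose; origin in the centre of its underside
- butter_dish: butter dish with its lid on, at the left, 110 x 175 x 76 mm, loose; origin in the centre of its underside
- coffee_mug: mug at the right, 88 x 119 x 99 mm, loose; origin in the middle of its underside's outline
Mind the look-alikes: they are no part of the job. Leave any pink or turquoise look-alike of the salt_jar alone.

How it is judged:
By the outcome, as a careful person would: the job done as asked, in the order asked, and still so for the second after the job is handed in, with the robot touching nothing.
It also fails if it takes over 72 s, if anything falls off the work surface, if the arm or the gripper's body presses on something with over 40 N, if the wrist force passes 120 N, or if a joint passes its speed limit or range.

## Working session

There is one attempt and no reset: what is moved stays moved. The work goes in short steps, Python scripts to look and compute and a tool call to move; the robot and the scene stay as the last step left them, time stands still between calls to the robot, and variables do not carry over. Pictures are saved under pics/ and viewed, at most 10 in all, crops included, and the job is handed in when it is done.

Besides the shell and the picture viewer there is one more tool, called after "Request:" as name([rows], argument=value, ...), one row to a line, values as JSON. drive_tool: Moves the arm, as the interface text tells. Its arguments: {"type":"object","properties":{"motion":{"type":"array"},"newtons":{"type":"number"}},"required":["motion"]}

```bash
mkdir -p pics; cat > h.py <<'E'
import numpy as np, cv2
from plant import ctrl, imaging
def K(p):
    f=200/np.tan(np.radians(p['fovy'])/2)
    return np.array([[f,0,p['cx']],[0,f,p['cy']],[0,0,1]]),np.array([p['k1'],0,0,0,0.])
def ray(p,u,v):
    k,d=K(p); x,y=cv2.undistortPoints(np.array([[[u,v]]],float),k,d)[0,0]
    T=p['T']; return T[:3,3],T[:3,:3]@np.array([x,-y,-1])
def at(p,u,v,z):
    o,d=ray(p,u,v); return o+d*(z-o[2])/d[2]
def proj(p,X):
    T=np.array(p['T']); c=(np.array(X)-T[:3,3])@T[:3,:3]; k,d=K(p)
    q=np.stack([c[:,0],-c[:,1],-c[:,2]],1)
    return cv2.projectPoints(q,np.zeros(3),np.zeros(3),k,d)[0][:,0]
E
python3 - <<'E'
from h import *
np.set_printoptions(precision=3,suppress=True)
for n in ['top','side']:
    p=imaging.camera(n); p['T']=np.array(p['T'])
    cv2.imwrite(f'pics/{n}0.png',p['pixels']); print(n,p['fovy'],p['cx'],p['cy'],p['k1']);print(p['T'])
    for t in ['prep_station','tray','tray_front','slice0','carrot_top','salt_jar','pepper_grinder','kitchen_timer','lemon','jam_jar','butter_dish','coffee_mug']:
        print(t,[(np.round(r['box']).astype(int).tolist(),round(r['conf'],2)) for r in imaging.recognise(p,t)])
print(ctrl.state())
E
```

```text
top 55.25777776467061 318.86542426257745 202.87813475139026 -0.07633884457898521
[[ 0.02   0.996 -0.092  0.443]
 [-1.     0.019 -0.012  0.03 ]
 [-0.01   0.092  0.996  1.335]
 [ 0.     0.     0.     1.   ]]
prep_station [([220, 171, 376, 253], 0.76), ([308, 224, 319, 233], 0.36)]
tray [([324, 176, 374, 236], 0.84), ([449, 182, 480, 216], 0.5)]
tray_front [([327, 175, 372, 240], 0.59)]
slice0 [([303, 184, 314, 195], 0.48), ([310, 225, 320, 233], 0.46), ([270, 219, 283, 229], 0.45), ([275, 195, 281, 204], 0.39)]
carrot_top [([327, 177, 374, 238], 0.51)]
salt_jar [([218, 210, 238, 227], 0.79), ([220, 263, 240, 279], 0.78), ([304, 141, 319, 156], 0.76), ([282, 270, 300, 284], 0.7), ([272, 153, 294, 172], 0.46)]
pepper_grinder [([273, 151, 295, 175], 0.61)]
kitchen_timer [([337, 155, 358, 174], 0.68)]
lemon [([326, 174, 372, 238], 0.72), ([256, 260, 274, 274], 0.7)]
jam_jar [([177, 180, 204, 204], 0.93)]
butter_dish [([144, 218, 202, 269], 0.9)]
coffee_mug [([451, 180, 482, 216], 0.82), ([337, 154, 355, 176], 0.73), ([330, 178, 373, 236], 0.32)]
side 46.76814683667613 316.8612373957679 196
[... 658 characters left out ...]
1, 247], 0.2)]
lemon [([243, 183, 249, 193], 0.44)]
jam_jar [([333, 154, 346, 188], 0.72), ([283, 129, 297, 154], 0.56), ([318, 184, 331, 190], 0.31)]
butter_dish [([222, 133, 269, 161], 0.61)]
coffee_mug [([358, 273, 407, 323], 0.76)]
{'time': 1.3, 'joint_pos': array([ 1.033,  0.494,  1.346, -0.   ,  1.302, -0.095]), 'qvel': array([-0.   ,  0.002,  0.001, -0.   ,  0.001,  0.002]), 'effort': array([ -0.001, -87.87 , -38.225,   0.071,   0.044,   0.   ]), 'tcp_pos': array([0.268, 0.565, 0.233]), 'tcp_rot': array([ 0.   ,  0.22 ,  0.976, -0.   ]), 'ft_force': array([ 0.116,  0.338, -0.655]), 'wrist_torque': array([-0.043, -0.029, -0.025]), 'finger_force': 0.0, 'grip_width': 0.09145051022911034}
```

View pics/top0.png

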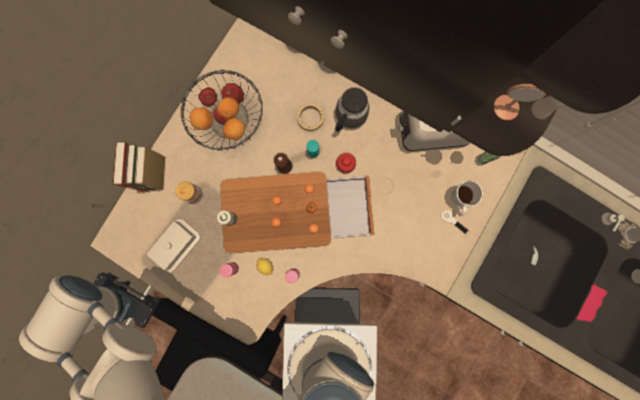

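View pics/side0.png

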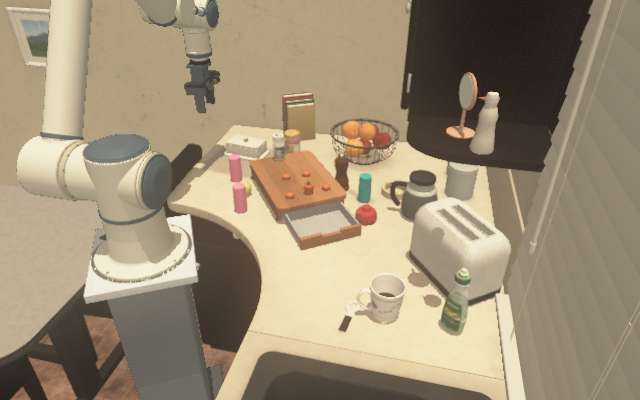

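```bash
python3 - <<'E'
from h import *
a=[]
for n,(x0,y0,x1,y1) in dict(top=(210,140,390,290),side=(215,120,385,255)).items():
    p=imaging.camera(n); c=p['pixels'][y0:y1,x0:x1]; c=cv2.resize(c,None,fx=4.4,fy=4,interpolation=cv2.INTER_CUBIC) if 0 else cv2.resize(c,None,fx=4,fy=4,interpolation=cv2.INTER_CUBIC)
    for i in range(0,c.shape[1],80): cv2.putText(c,str(x0+i//4),(i,10),0,.35,(255,255,255)); cv2.line(c,(i,0),(i,6),(0,0,0))
    for i in range(0,c.shape[0],80): cv2.putText(c,str(y0+i//4),(0,i+10),0,.35,(255,255,255))
    cv2.imwrite(f'pics/c{n}.png',c)
    hsv=cv2.cvtColor(p['pixels'],cv2.COLOR_BGR2HSV); m=cv2.inRange(hsv,(5,185,150),(20,255,255)); 
    m[:y0]=0;m[y1:]=0;m[:,:x0]=0;m[:,x1:]=0
    _,_,st,ce=cv2.connectedComponentsWithStats(m)
    for s,q in zip(st[1:],ce[1:]):
        if s[4]>8: print(n,s,q.round(1),at(p,*q,.078).round(3))
E
```

```text
top [273 196   4   8  12] [274.4 199.7] [0.568 0.193 0.078]
top [307 203   9   9  45] [311.2 207. ] [0.546 0.07  0.078]
```

View pics/ctop.png

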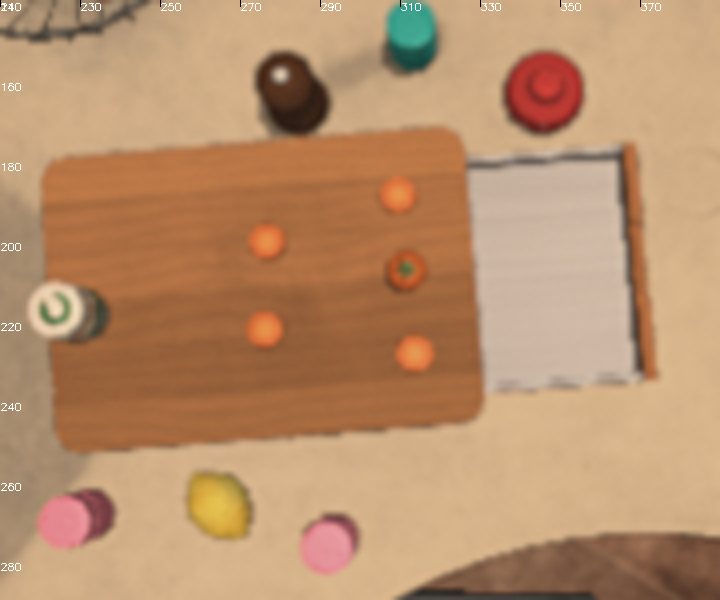

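View pics/cside.png

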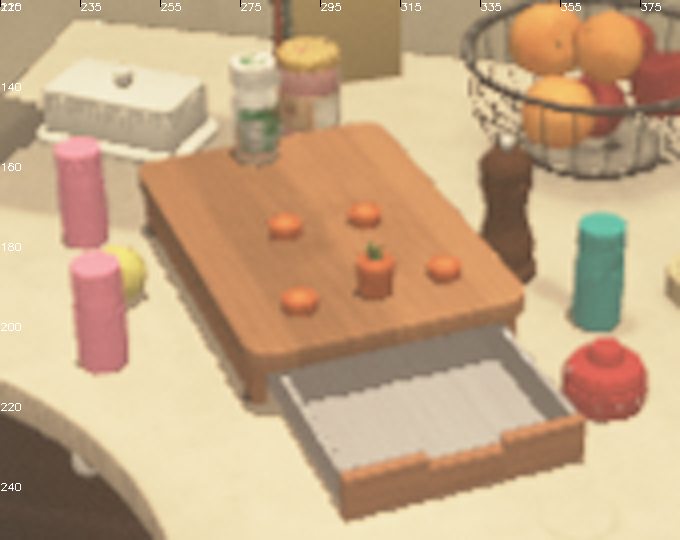

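```bash
python3 - <<'E'
from h import *
np.set_printoptions(precision=4,suppress=True)
t=imaging.camera('top'); s=imaging.camera('side')
def tri(a,b):
    (o,d),(q,e)=ray(t,*a),ray(s,*b); A=np.stack([d,-e],1); l=np.linalg.lstsq(A,q-o,rcond=None)[0]
    P,Q=o+d*l[0],q+e*l[1]; return (P+Q)/2,np.linalg.norm(P-Q)
ct=lambda x,y:(210+x/4-.4,140+y/4-.4); cs=lambda x,y:(215+x/4-.4,120+y/4-.4)
prs=dict(A=((266,242),(364,213)),B=((264,329),(285,225)),C=((399,195),(444,267)),D=((415,353),(300,300)),stalk=((407,269),(373,246)))
for k,(a,b) in prs.items():
    X,e=tri(ct(*a),cs(*b)); print(k,X,'err',e,'top@.079',at(t,*ct(*a),.079),'side@.079',at(s,*cs(*b),.079))
from scipy.optimize import least_squares
E=[((80,155),(440,128),(125,0)),((90,450),(460,422),(-125,0)),((42,200),(55,430),(0,180)),((466,160),(483,400),(0,-180))]
obs=[]
for a,b,c in E:
    for l in (0,.5,1):
        obs.append((at(t,*ct(*(np.array(a)*(1-l)+np.array(b)*l)),.067)[:2],np.array(c)/1000))
def f(v):
    R=np.array([[np.cos(v[2]),-np.sin(v[2])],[np.sin(v[2]),np.cos(v[2])]])
    return [ (R.T@(o-v[:2])-c)@(c/np.linalg.norm(c)) for o,c in obs]
r=least_squares(f,[.53,.13,0]); print('station top',r.x,r.fun*1000)
for n,P in dict(top=t,side=s).items():
    v=r.x;R=np.array([[np.cos(v[2]),-np.sin(v[2])],[np.sin(v[2]),np.cos(v[2])]])
    C=[[*(v[:2]+R@np.array(q)),z] for *q,z in [(-.125,-.18,.067),(.125,-.18,.067),(.125,.18,.067),(-.125,.18,.067)]]
    q=proj(P,C); print(n,(q-([210,140] if n=='top' else [215,120])+.4)*4)
loc=lambda X:R.T@(np.array(X)[:2]-v[:2])
for k,(a,b) in prs.items():
    z=.113 if k=='stalk' else .079; print(k,'local top',loc(at(t,*ct(*a),z)),'side',loc(at(s,*cs(*b),z)))
for nm,q in dict(frontR=(656,377),frontL=(635,145)).items(): print(nm,loc(at(t,*ct(*q),.043)))
for nm,q in dict(fl=(345,519),fr=(583,462)).items(): print(nm,loc(at(s,*cs(*q),.003)))
for nm,q,z in [('timer',(544,90),.056),('grinder',(283,78),.14),('turq',(412,22),.1),('salt',(56,310),.167),('lemon',(220,505),.025),('pink',(328,546),.1)]: print(nm,at(t,*ct(*q),z),loc(at(t,*ct(*q),z)))
E
```

```text
A [0.5666 0.1871 0.0763] err 0.0003512859818127145 top@.079 [0.5661 0.1868 0.079 ] side@.079 [0.5655 0.1824 0.079 ]
B [0.4942 0.1866 0.0759] err 0.0001783765565640648 top@.079 [0.4941 0.1862 0.079 ] side@.079 [0.4929 0.1813 0.079 ]
C [0.6075 0.0777 0.0762] err 0.00047874112230019377 top@.079 [0.6074 0.0776 0.079 ] side@.079 [0.6058 0.0734 0.079 ]
D [0.4771 0.0616 0.0759] err 1.6473432223397176e-05 top@.079 [0.477  0.0615 0.079 ] side@.079 [0.476  0.0568 0.079 ]
stalk [0.5427 0.0686 0.1129] err 0.0010783882166096829 top@.079 [0.546  0.0696 0.079 ] side@.079 [0.5575 0.1243 0.079 ]
station top [0.5287 0.1921 0.0948] [-1.3514 -1.7539 -1.9251 -1.1983 -1.7846 -2.0475 -0.8177 -1.4167 -1.7176
 -0.6947 -1.3295 -1.9278]
top [[487.0662 422.4652]
 [464.0372 123.9216]
 [ 38.9483 156.6421]
 [ 54.2753 453.9723]]
side [[250.3321 358.7051]
 [534.2765 296.763 ]
 [378.7655 118.0496]
 [133.2226 161.9432]]
A local top [ 0.0368 -0.0089] side [ 0.0357 -0.0132]
B local top [-0.0349 -0.0026] side [-0.0366 -0.0074]
C local top [ 0.0675 -0.1215] side [ 0.0656 -0.1255]
D local top [-0.0638 -0.1252] side [-0.0653 -0.1298]
stalk local top [ 0.0028 -0.1244] side [ 0.0017 -0.1243]
frontR [-0.0982 -0.3254]
frontL [ 0.1001 -0.3248]
fl [-0.0988 -0.3229]
fr [ 0.1012 -0.3262]
timer [ 0.7026 -0.0426  0.056 ] [ 0.1509 -0.2502]
grinder [0.6915 0.1698 0.14  ] [ 0.16   -0.0377]
turq [0.7486 0.0694 0.1   ] [ 0.2073 -0.143 ]
salt [0.5018 0.3366 0.167 ] [-0.0131  0.1464]
lemon [0.3456 0.2262 0.025 ] [-0.179   0.0512]
pink [0.3207 0.1273 0.1   ] [-0.2132 -0.0449]
```

Top view: the slices are at about (276,200), (276,222), (310,188) and (314,228). The stalk end with the green tip is at (311,207) and is left alone. Salt jar candidates are the white one on the board at (224,217), pink ones at (226,270) and (292,276), and a turquoise one at (313,146). The white jar is the real one, and I touch none of them. The crops confirm this, and the tray is drawn out about 137 mm.

Plan: use the two fingers about 20 mm apart as a cradle, sweep one slice per stroke, then push the tray shut with the gripper closed.

```bash
cat >> h.py <<'E'
from scipy.spatial.transform import Rotation as Ro
V=np.array([.5287,.1921,.0948]); RS=Ro.from_euler('z',V[2]).as_matrix()
S=lambda x,y,z:np.array([V[0],V[1],0])+RS@np.array([x,y,z])
L=lambda X:RS.T@(np.array(X)-[V[0],V[1],0])
RT=RS@np.array([[0,1,0],[1,0,0],[0,0,-1.]])
def go(x,y,z):
    s=ctrl.state(); w,a,b,c=s['tcp_rot']; R=Ro.from_quat([a,b,c,w]).as_matrix()
    print('now',L(s['tcp_pos']).round(4),'shift cm',(R.T@(S(x,y,z)-s['tcp_pos'])*100).round(2),'turn',np.degrees(Ro.from_matrix(R.T@RT).as_rotvec()).round(2),'F',s['ft_force'].round(1),'t',s['time'],'w',s['grip_width'])
E
python3 -c "
from h import *
go(.0665,-.07,.2)"
```

```text
now [-0.2245  0.3957  0.2329] shift cm [-48.84 -25.1    3.29] turn [-0.   0.  59.2] F [-0.4  0.3 -0.5] t 1.5 w 0.09143648524908554
```

The manual's scale: shifts go in shares of 80 cm and turns go in shares of 90 degrees. Converting my numbers, -40.8 cm / 80 = -0.51, -37.4 cm / 80 = -0.4675, 59.2 degrees / 90 = 0.6578.

Request:
drive_tool([
  [-0.0425, -0.022, 0, 0, 0, 0.0733, 0.22],
  [-0.085, -0.0438, 0, 0, 0, 0.1467, 0.22],
  [-0.1275, -0.0663, 0, 0, 0, 0.22, 0.22],
  [-0.17, -0.0875, 0, 0, 0, 0.2933, 0.22],
  [-0.2125, -0.11, 0, 0, 0, 0.3667, 0.22],
  [-0.255, -0.1313, 0, 0, 0, 0.44, 0.22],
  [-0.2975, -0.1525, 0, 0, 0, 0.5133, 0.22],
  [-0.34, -0.175, 0, 0, 0, 0.5867, 0.22],
  [-0.3825, -0.1975, 0, 0, 0, 0.6578, 0.22],
  [-0.425, -0.2188, 0, 0, 0, 0.6578, 0.22],
  [-0.4675, -0.24, 0, 0, 0, 0.6578, 0.22],
  [-0.51, -0.2625, 0, 0, 0, 0.6578, 0.22],
])

```text
time: 2.5
tcp_pos: [0.5475, 0.1985, 0.2331]
tcp_rot: [0.0, 0.673, 0.74, 0.0]
ft_force: [0.9, 1.2, 0.0]
grip_width: 0.02
finger_force: 0.0
```

```bash
python3 -c "
from h import *
go(.0665,-.07,.16)"
```

```text
now [0.0193 0.0046 0.2331] shift cm [-7.46  4.72  7.31] turn [ 0.02 -0.   -0.01] F [0.9 1.2 0. ] t 2.5 w 0.0200079327858758
```

In the tool's units: 14.1 cm / 80 = 0.1763, -2.5 cm / 80 = -0.0313.

Request:
drive_tool([
  [-0.0313, 0.02, 0, 0, 0, 0, 0.22],
  [-0.0625, 0.04, 0, 0, 0, 0, 0.22],
  [-0.0938, 0.0588, 0.0125, 0, 0, 0, 0.22],
  [-0.0938, 0.0588, 0.05, 0, 0, 0, 0.22],
  [-0.0938, 0.0588, 0.0875, 0, 0, 0, 0.22],
  [-0.0938, 0.0588, 0.1188, 0, 0, 0, 0.22],
  [-0.0938, 0.0588, 0.1438, 0, 0, 0, 0.22],
  [-0.0938, 0.0588, 0.1563, 0, 0, 0, 0.22],
  [-0.0938, 0.0588, 0.1663, 0, 0, 0, 0.22],
  [-0.0938, 0.0588, 0.1725, 0, 0, 0, 0.22],
  [-0.0938, 0.0588, 0.1763, 0, 0, 0, 0.22],
  [-0.0938, 0.0588, 0.1763, 0, 0, 0, 0.22],
])

```text
time: 3.5
tcp_pos: [0.6006, 0.13, 0.0922]
tcp_rot: [0.0, 0.673, 0.74, 0.0]
ft_force: [-0.9, -0.1, -0.9]
grip_width: 0.0201
finger_force: 0.0
```

```bash
cat > crop.py <<'E'
import sys
from h import *
i=[]
for n,(x0,y0,x1,y1) in dict(top=(240,140,390,260),side=(225,110,375,260)).items():
    p=imaging.camera(n); c=cv2.resize(p['pixels'][y0:y1,x0:x1],(400,int(400*(y1-y0)/150)),interpolation=cv2.INTER_CUBIC); i.append(cv2.copyMakeBorder(c,0,400-c.shape[0],0,0,0))
cv2.imwrite(sys.argv[1],np.hstack(i))
E
python3 crop.py pics/p1.png; python3 -c "
from h import *
go(.0665,-.0955,.0915)"
```

```text
now [ 0.0659 -0.0686  0.0927] shift cm [-2.69  0.06  0.12] turn [ 0.07 -0.    0.  ] F [ 1.1 -0.2  0.2] t 3.6 w 0.019851134791586882
```

View pics/p1.png

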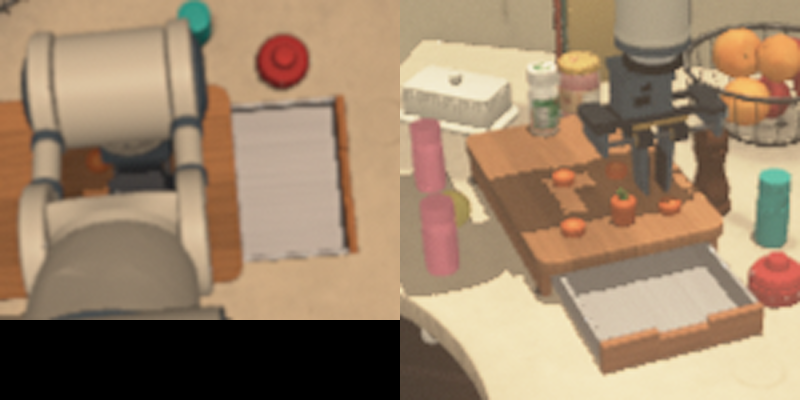

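Side view: the fingers stand behind the +x slice at about (670,206), clear of the stalk end at (622,208) and of the grinder. Now the first stroke.

In the tool's units: -12.6 cm / 80 = -0.1575, -12.2 cm / 80 = -0.1525.

Request:
drive_tool([
  [-0.0125, 0.0006, 0.0006, 0, 0, 0, 0.22],
  [-0.025, 0.0006, 0.0006, 0, 0, 0, 0.22],
  [-0.035, 0, 0.0006, 0, 0, 0, 0.22],
  [-0.0475, -0.0013, 0.0006, 0, 0, 0, 0.22],
  [-0.0625, -0.0038, 0.0006, 0, 0, 0, 0.22],
  [-0.0775, -0.0063, 0.0006, 0, 0, 0, 0.22],
  [-0.0925, -0.0088, 0.0006, 0, 0, 0, 0.22],
  [-0.1075, -0.0113, 0.0006, 0, 0, 0, 0.22],
  [-0.1225, -0.0125, 0.0006, 0, 0, 0, 0.22],
  [-0.1375, -0.0125, 0.0006, 0, 0, 0, 0.22],
  [-0.1525, -0.0125, 0.0006, 0, 0, 0, 0.22],
  [-0.1575, -0.0125, 0.0006, 0, 0, 0, 0.22],
])

```text
time: 4.6
tcp_pos: [0.6027, 0.0016, 0.0915]
tcp_rot: [0.0, 0.673, 0.739, -0.0]
ft_force: [0.0, 0.3, 0.2]
grip_width: 0.02
finger_force: 0.0
```

```bash
python3 crop.py pics/p2.png; python3 -c "
from h import *
go(-.064,-.07,.0915)"
```

```text
now [ 0.0555 -0.1956  0.0914] shift cm [ 1.254e+01 -1.197e+01 -1.000e-02] turn [ 0.   -0.   -0.07] F [ 0.2 -0.3  0.5] t 4.7 w 0.02021422801547368
```

View pics/p2.png

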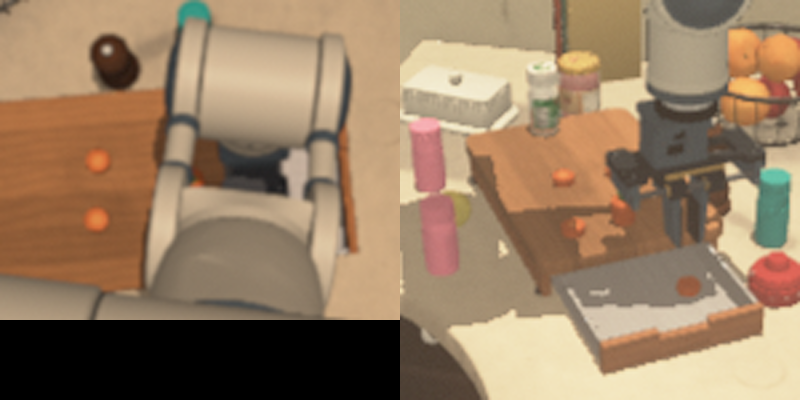

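The first slice is in the tray at about (688,286), and everything else is unmoved. Next is the +x rear slice: lift, go back, lower.

In the tool's units: 22.6 cm / 80 = 0.2825, 22.4 cm / 80 = 0.28.

Request:
drive_tool([
  [0.0063, 0, -0.025, 0, 0, 0, 0.22],
  [0.0313, 0, -0.0563, 0, 0, 0, 0.22],
  [0.0688, 0, -0.075, 0, 0, 0, 0.22],
  [0.1125, 0, -0.075, 0, 0, 0, 0.22],
  [0.1563, -0.0063, -0.075, 0, 0, 0, 0.22],
  [0.2, -0.015, -0.075, 0, 0, 0, 0.22],
  [0.2438, -0.0238, -0.075, 0, 0, 0, 0.22],
  [0.28, -0.025, -0.0625, 0, 0, 0, 0.22],
  [0.2825, -0.025, -0.0375, 0, 0, 0, 0.22],
  [0.2825, -0.025, -0.015, 0, 0, 0, 0.22],
  [0.2825, -0.025, 0, 0, 0, 0, 0.22],
  [0.2825, -0.025, 0, 0, 0, 0, 0.22],
])

```text
time: 5.7
tcp_pos: [0.5593, 0.2271, 0.089]
tcp_rot: [-0.001, 0.672, 0.74, -0.002]
ft_force: [-0.4, -0.5, -0.3]
grip_width: 0.0197
finger_force: 0.0
```

```bash
python3 -c "
from h import *
go(.036,.016,.0915)"
```

```text
now [0.0338 0.032  0.089 ] shift cm [-1.6   0.22 -0.25] turn [-0.22  0.04  0.06] F [-0.4 -0.5 -0.3] t 5.7 w 0.019730295578681164
```

Request:
drive_tool([
  [-0.01, 0, -0.0013, 0, 0, 0, 0.22],
  [-0.02, 0, -0.0013, 0, 0, 0, 0.22],
  [-0.03, 0.0025, -0.0013, 0, 0, 0, 0.22],
  [-0.0425, 0.005, -0.0013, 0, 0, 0, 0.22],
  [-0.055, 0.0081, -0.0013, 0, 0, 0, 0.22],
  [-0.0675, 0.0113, -0.0013, 0, 0, 0, 0.22],
  [-0.08, 0.015, -0.0013, 0, 0, 0, 0.22],
  [-0.0925, 0.0188, -0.0013, 0, 0, 0, 0.22],
  [-0.105, 0.0225, -0.0013, 0, 0, 0, 0.22],
  [-0.1175, 0.025, -0.0013, 0, 0, 0, 0.22],
  [-0.1275, 0.025, -0.0013, 0, 0, 0, 0.22],
  [-0.1375, 0.025, -0.0013, 0, 0, 0, 0.22],
])

```text
time: 6.7
tcp_pos: [0.5914, 0.1181, 0.0923]
tcp_rot: [-0.0, 0.673, 0.74, -0.0]
ft_force: [0.1, 0.6, -0.1]
grip_width: 0.02
finger_force: 0.2
```

In the tool's units: -11.7 cm / 80 = -0.1463, -10.7 cm / 80 = -0.1338.

Request:
drive_tool([
  [-0.01, 0, 0, 0, 0, 0, 0.22],
  [-0.0225, 0, 0, 0, 0, 0, 0.22],
  [-0.035, 0, 0, 0, 0, 0, 0.22],
  [-0.0475, 0, 0, 0, 0, 0, 0.22],
  [-0.0613, 0, 0, 0, 0, 0, 0.22],
  [-0.075, 0, 0, 0, 0, 0, 0.22],
  [-0.0888, 0, 0, 0, 0, 0, 0.22],
  [-0.1038, 0, 0, 0, 0, 0, 0.22],
  [-0.1188, 0, 0, 0, 0, 0, 0.22],
  [-0.1338, 0, 0, 0, 0, 0, 0.22],
  [-0.1463, 0, 0, 0, 0, 0, 0.22],
  [-0.1463, 0, 0, 0, 0, 0, 0.22],
])

```text
time: 7.7
tcp_pos: [0.6027, 0.0005, 0.0924]
tcp_rot: [0.0, 0.673, 0.739, -0.0]
ft_force: [0.6, -0.0, -0.4]
grip_width: 0.02
finger_force: 0.0
```

```bash
python3 crop.py pics/p3.png; python3 -c "
from h import *
go(-.064,-.07,.0915)"
```

```text
now [ 0.0554 -0.196   0.0924] shift cm [ 12.59 -11.95   0.09] turn [-0.   -0.01 -0.05] F [-0.9  0.4 -0.1] t 7.8 w 0.02029853635736293
```

View pics/p3.png

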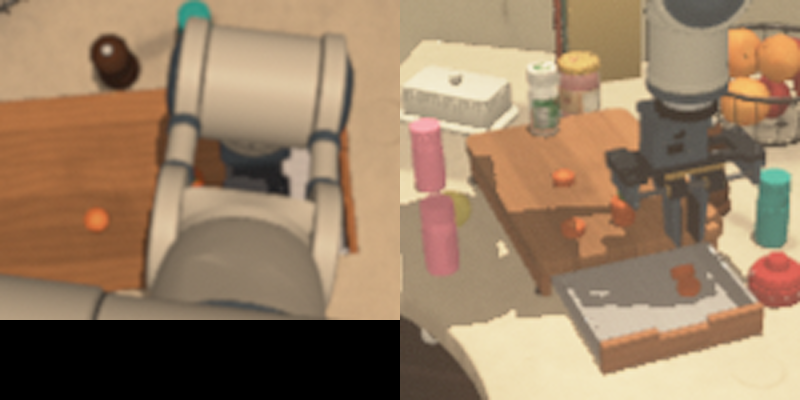

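Two slices now lie in the tray at about (685,280), and the stalk end is unmoved. Next is the -x front slice, reached by passing high over the stalk.

In the tool's units: 12.2 cm / 80 = 0.1525, -12 cm / 80 = -0.15.

Request:
drive_tool([
  [0.0063, 0, -0.0375, 0, 0, 0, 0.22],
  [0.0188, 0, -0.075, 0, 0, 0, 0.22],
  [0.0375, -0.0125, -0.1, 0, 0, 0, 0.22],
  [0.075, -0.0438, -0.1, 0, 0, 0, 0.22],
  [0.1125, -0.075, -0.1, 0, 0, 0, 0.22],
  [0.1438, -0.1125, -0.1, 0, 0, 0, 0.22],
  [0.1525, -0.1438, -0.0938, 0, 0, 0, 0.22],
  [0.1525, -0.15, -0.0625, 0, 0, 0, 0.22],
  [0.1525, -0.15, -0.0375, 0, 0, 0, 0.22],
  [0.1525, -0.15, -0.015, 0, 0, 0, 0.22],
  [0.1525, -0.15, 0, 0, 0, 0, 0.22],
  [0.1525, -0.15, 0.0013, 0, 0, 0, 0.22],
])

```text
time: 8.8
tcp_pos: [0.4701, 0.1131, 0.0897]
tcp_rot: [-0.001, 0.673, 0.74, -0.001]
ft_force: [-0.7, 0.3, -0.4]
grip_width: 0.0203
finger_force: 0.0
```

In the tool's units: -12.2 cm / 80 = -0.1525, -11.2 cm / 80 = -0.14.

Request:
drive_tool([
  [-0.01, 0, 0, 0, 0, 0, 0.22],
  [-0.02, 0, 0, 0, 0, 0, 0.22],
  [-0.03, 0, 0, 0, 0, 0, 0.22],
  [-0.0425, 0.0013, 0, 0, 0, 0, 0.22],
  [-0.0563, 0.0038, 0, 0, 0, 0, 0.22],
  [-0.07, 0.0063, 0, 0, 0, 0, 0.22],
  [-0.0838, 0.0088, 0, 0, 0, 0, 0.22],
  [-0.0975, 0.01, 0, 0, 0, 0, 0.22],
  [-0.1113, 0.01, 0, 0, 0, 0, 0.22],
  [-0.125, 0.01, 0, 0, 0, 0, 0.22],
  [-0.14, 0.01, 0, 0, 0, 0, 0.22],
  [-0.1525, 0.01, 0, 0, 0, 0, 0.22],
])

```text
time: 9.8
tcp_pos: [0.4909, -0.0094, 0.0914]
tcp_rot: [-0.0, 0.673, 0.74, -0.0]
ft_force: [-0.3, -0.2, -0.2]
grip_width: 0.0199
finger_force: 0.0
```

```bash
python3 crop.py pics/p4.png; python3 -c "
from h import *
go(-.036,.032,.0915)"
```

```text
now [-0.0565 -0.1972  0.0914] shift cm [ 2.292e+01  2.010e+00 -1.000e-02] turn [ 0.01  0.01 -0.09] F [ 0.3 -0.2  0.3] t 9.9 w 0.020422455217687915
```

View pics/p4.png

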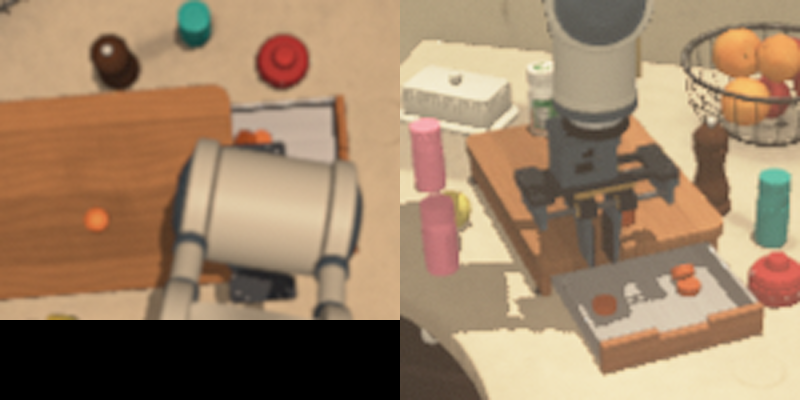

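Three slices are in the tray, at (604,303), (683,271) and (688,287). The last slice is at top-crop (97,219).

In the tool's units: 23.3 cm / 80 = 0.2913, 22.8 cm / 80 = 0.285.

Request:
drive_tool([
  [0.0063, 0, -0.025, 0, 0, 0, 0.22],
  [0.0313, 0, -0.0563, 0, 0, 0, 0.22],
  [0.0688, 0, -0.075, 0, 0, 0, 0.22],
  [0.1125, 0, -0.075, 0, 0, 0, 0.22],
  [0.1563, 0.0063, -0.075, 0, 0, 0, 0.22],
  [0.2, 0.015, -0.075, 0, 0, 0, 0.22],
  [0.2438, 0.0238, -0.075, 0, 0, 0, 0.22],
  [0.285, 0.025, -0.065, 0, 0, 0, 0.22],
  [0.2913, 0.025, -0.0375, 0, 0, 0, 0.22],
  [0.2913, 0.025, -0.015, 0, 0, 0, 0.22],
  [0.2913, 0.025, -0.0013, 0, 0, 0, 0.22],
  [0.2913, 0.025, 0, 0, 0, 0, 0.22],
])

```text
time: 10.9
tcp_pos: [0.4873, 0.2259, 0.0894]
tcp_rot: [-0.001, 0.673, 0.74, -0.002]
ft_force: [-0.5, -0.0, 0.5]
grip_width: 0.0201
finger_force: 0.0
```

In the tool's units: -11.4 cm / 80 = -0.1425, -10.4 cm / 80 = -0.13.

Request:
drive_tool([
  [-0.01, 0, 0, 0, 0, 0, 0.22],
  [-0.02, 0, 0, 0, 0, 0, 0.22],
  [-0.03, -0.0025, 0, 0, 0, 0, 0.22],
  [-0.0425, -0.005, 0, 0, 0, 0, 0.22],
  [-0.055, -0.0081, 0, 0, 0, 0, 0.22],
  [-0.0675, -0.0113, 0, 0, 0, 0, 0.22],
  [-0.08, -0.015, 0, 0, 0, 0, 0.22],
  [-0.0925, -0.0188, 0, 0, 0, 0, 0.22],
  [-0.105, -0.0225, 0, 0, 0, 0, 0.22],
  [-0.1175, -0.025, 0, 0, 0, 0, 0.22],
  [-0.13, -0.025, 0, 0, 0, 0, 0.22],
  [-0.1425, -0.025, 0, 0, 0, 0, 0.22],
])

```text
time: 11.9
tcp_pos: [0.4797, 0.1094, 0.0914]
tcp_rot: [0.0, 0.673, 0.74, 0.0]
ft_force: [0.3, 1.1, 0.6]
grip_width: 0.0202
finger_force: 0.1
```

In the tool's units: -11.8 cm / 80 = -0.1475, -10.7 cm / 80 = -0.1338.

Request:
drive_tool([
  [-0.01, 0, 0, 0, 0, 0, 0.22],
  [-0.0225, 0, 0, 0, 0, 0, 0.22],
  [-0.035, 0, 0, 0, 0, 0, 0.22],
  [-0.0475, 0, 0, 0, 0, 0, 0.22],
  [-0.0613, 0, 0, 0, 0, 0, 0.22],
  [-0.075, 0, 0, 0, 0, 0, 0.22],
  [-0.0888, 0, 0, 0, 0, 0, 0.22],
  [-0.1038, 0, 0, 0, 0, 0, 0.22],
  [-0.1188, 0, 0, 0, 0, 0, 0.22],
  [-0.1338, 0, 0, 0, 0, 0, 0.22],
  [-0.1475, 0, 0, 0, 0, 0, 0.22],
  [-0.1475, 0, 0, 0, 0, 0, 0.22],
])

```text
time: 12.9
tcp_pos: [0.4913, -0.0091, 0.0914]
tcp_rot: [0.0, 0.673, 0.739, 0.0]
ft_force: [1.1, 0.2, 0.7]
grip_width: 0.02
finger_force: 0.0
```

```bash
python3 -c "
from h import *
go(0,-.375,.16)"
```

```text
now [-0.0563 -0.1967  0.0914] shift cm [-17.82   5.66  -6.85] turn [ 0.02  0.02 -0.08] F [1.1 0.2 0.7] t 12.9 w 0.01997228502227449
```

In the tool's units: -18 cm / 80 = -0.225, -17.8 cm / 80 = -0.2225.

Request:
drive_tool([
  [-0.0063, 0, -0.025, 0, 0, 0, 0],
  [-0.025, 0.0063, -0.05, 0, 0, 0, 0],
  [-0.0625, 0.0188, -0.0625, 0, 0, 0, 0],
  [-0.1, 0.0313, -0.0625, 0, 0, 0, 0],
  [-0.1375, 0.0438, -0.0625, 0, 0, 0, 0],
  [-0.175, 0.0563, -0.0625, 0, 0, 0, 0],
  [-0.2063, 0.0675, -0.0625, 0, 0, 0, 0],
  [-0.2225, 0.0713, -0.0625, 0, 0, 0, 0],
  [-0.225, 0.0713, -0.0625, 0, 0, 0, 0],
  [-0.225, 0.0713, -0.0625, 0, 0, 0, 0],
])

```text
time: 13.73
tcp_pos: [0.5641, -0.1808, 0.1411]
tcp_rot: [-0.0, 0.673, 0.74, -0.0]
ft_force: [-1.0, -1.0, 0.6]
grip_width: 0.0005
finger_force: 0.0
```

```bash
python3 crop.py pics/p5.png; python3 -c "
from h import *
go(0,-.375,.033)"
```

```text
now [-2.000e-04 -3.734e-01  1.413e-01] shift cm [-0.17  0.03 10.83] turn [-0.05 -0.04  0.02] F [-0.5  0.4  0.1] t 13.8333 w 0.00040877343852882157
```

View pics/p5.png

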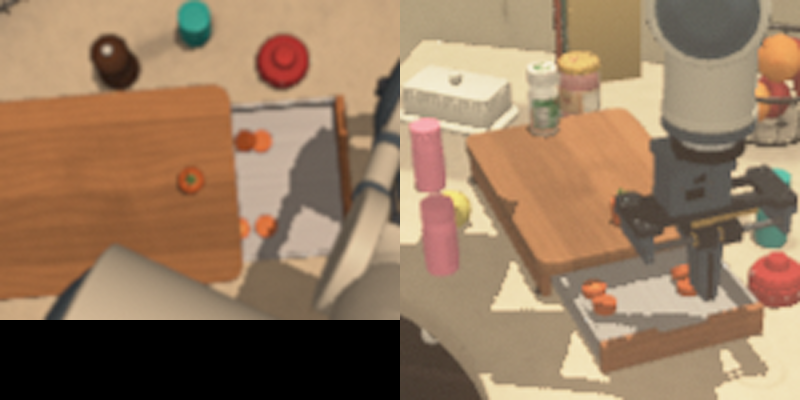

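All four slices are in the tray, at side-crop (593,289), (604,303), (681,272) and (686,287). The stalk end is unmoved at top-crop (190,180). Now lower in front of the tray.

In the tool's units: 10.6 cm / 80 = 0.1325, 10.2 cm / 80 = 0.1275.

Request:
drive_tool([
  [-0.0038, 0, 0.0313, 0, 0, 0, 0],
  [-0.0038, 0, 0.0625, 0, 0, 0, 0],
  [-0.0038, 0, 0.0875, 0, 0, 0, 0],
  [-0.0038, 0, 0.1063, 0, 0, 0, 0],
  [-0.0038, 0, 0.12, 0, 0, 0, 0],
  [-0.0038, 0, 0.1275, 0, 0, 0, 0],
  [-0.0038, 0, 0.1325, 0, 0, 0, 0],
  [-0.0038, 0, 0.1325, 0, 0, 0, 0],
])

```text
time: 14.5
tcp_pos: [0.5648, -0.1834, 0.0353]
tcp_rot: [-0.0, 0.673, 0.74, -0.0]
ft_force: [0.1, -0.6, 0.2]
grip_width: 0.0
finger_force: 0.0
```

In the tool's units: 11 cm / 80 = 0.1375, 10.2 cm / 80 = 0.1275.

Request:
drive_tool([
  [0.01, 0, 0, 0, 0, 0, 0],
  [0.02, 0, 0, 0, 0, 0, 0],
  [0.03, 0, 0, 0, 0, 0, 0],
  [0.04, 0, 0, 0, 0, 0, 0],
  [0.0525, 0, 0, 0, 0, 0, 0],
  [0.065, 0, 0, 0, 0, 0, 0],
  [0.0775, 0, 0, 0, 0, 0, 0],
  [0.09, 0, 0, 0, 0, 0, 0],
  [0.1025, 0, 0, 0, 0, 0, 0],
  [0.115, 0, 0, 0, 0, 0, 0],
  [0.1275, 0, 0, 0, 0, 0, 0],
  [0.1375, 0, 0, 0, 0, 0, 0],
])

```text
time: 15.5
tcp_pos: [0.5543, -0.0731, 0.0354]
tcp_rot: [-0.0, 0.673, 0.74, -0.0]
ft_force: [0.3, -1.7, 1.2]
grip_width: 0.0004
finger_force: 1.3
```

```bash
python3 -c "
from h import *
go(0,-.204,.033)"
```

```text
now [ 0.0004 -0.2664  0.0354] shift cm [ 6.24 -0.04  0.24] turn [-0.01 -0.01  0.01] F [ 0.3 -1.7  1.2] t 15.5 w 0.0003566998737484258
```

In the tool's units: 5.6 cm / 80 = 0.07, 5.5 cm / 80 = 0.0688.

Request:
drive_tool([
  [0.01, 0, 0, 0, 0, 0, 0],
  [0.02, 0, 0, 0, 0, 0, 0],
  [0.03, 0, 0, 0, 0, 0, 0],
  [0.04, 0, 0, 0, 0, 0, 0],
  [0.0488, 0, 0, 0, 0, 0, 0],
  [0.0563, 0, 0, 0, 0, 0, 0],
  [0.0625, 0, 0, 0, 0, 0, 0],
  [0.0663, 0, 0, 0, 0, 0, 0],
  [0.0688, 0, 0, 0, 0, 0, 0],
  [0.07, 0, 0, 0, 0, 0, 0],
])

```text
time: 16.33
tcp_pos: [0.549, -0.0183, 0.0353]
tcp_rot: [-0.0, 0.673, 0.74, -0.0]
ft_force: [-2.2, -3.0, -1.2]
grip_width: 0.0006
finger_force: 1.0
```

In the tool's units: 0.35 cm / 80 = 0.0044, 0.3 cm / 80 = 0.0038.

Request:
drive_tool([
  [0.0013, 0, 0, 0, 0, 0, 0],
  [0.0025, 0, 0, 0, 0, 0, 0],
  [0.0038, 0, 0, 0, 0, 0, 0],
  [0.0044, 0, 0, 0, 0, 0, 0],
])

```text
time: 16.67
tcp_pos: [0.5488, -0.0151, 0.0354]
tcp_rot: [-0.0, 0.673, 0.74, -0.0]
ft_force: [-0.5, -2.3, -0.9]
grip_width: 0.0004
finger_force: 1.0
```

```bash
python3 -c "
from h import *
go(0,-.204,.033)"
```

```text
now [ 0.0004 -0.2082  0.0354] shift cm [ 0.42 -0.04  0.24] turn [-0.   -0.   -0.01] F [-0.5 -2.3 -0.9] t 16.6667 w 0.00038085693180842025
```

In the tool's units: 0.4 cm / 80 = 0.005, 0.3 cm / 80 = 0.0038.

Request:
drive_tool([
  [0.0013, 0, 0, 0, 0, 0, 0],
  [0.0025, 0, 0, 0, 0, 0, 0],
  [0.0038, 0, 0, 0, 0, 0, 0],
  [0.005, 0, 0, 0, 0, 0, 0],
])

```text
time: 17.0
tcp_pos: [0.5485, -0.0111, 0.0354]
tcp_rot: [0.0, 0.673, 0.74, -0.0]
ft_force: [-1.5, -16.5, -1.2]
grip_width: 0.0006
finger_force: 7.7
```

In the tool's units: 0.2 cm / 80 = 0.0025, 0.1 cm / 80 = 0.0013.

Request:
drive_tool([
  [0.0013, 0, 0, 0, 0, 0, 0],
  [0.0025, 0, 0, 0, 0, 0, 0],
  [0.0025, 0, 0, 0, 0, 0, 0],
])

```text
time: 17.25
tcp_pos: [0.5485, -0.011, 0.0355]
tcp_rot: [0.001, 0.672, 0.74, -0.001]
ft_force: [-1.8, -26.6, -1.7]
grip_width: 0.0002
finger_force: 12.7
```

In the tool's units: 0.2 cm / 80 = 0.0025, 0.1 cm / 80 = 0.0013.

Request:
drive_tool([
  [0.0013, 0, 0, 0, 0, 0, 0],
  [0.0025, 0, 0, 0, 0, 0, 0],
  [0.0025, 0, 0, 0, 0, 0, 0],
])

```text
time: 17.5
tcp_pos: [0.5485, -0.0107, 0.0355]
tcp_rot: [0.002, 0.672, 0.74, -0.002]
ft_force: [-3.8, -46.3, -3.0]
grip_width: 0.0007
finger_force: 22.7
```

The tray is hard against its stop. Backing off and rising.

In the tool's units: -20 cm / 80 = -0.25, -19 cm / 80 = -0.2375.

Request:
drive_tool([
  [-0.005, 0, 0, 0, 0, 0, 0],
  [-0.0125, 0, 0, 0, 0, 0, 0],
  [-0.025, 0, 0, 0, 0, 0, 0],
  [-0.0438, 0, 0, 0, 0, 0, 0],
  [-0.0688, 0, 0, 0, 0, 0, 0],
  [-0.1, 0, -0.0125, 0, 0, 0, 0],
  [-0.1375, 0, -0.0375, 0, 0, 0, 0],
  [-0.175, 0, -0.075, 0, 0, 0, 0],
  [-0.2125, 0, -0.1125, 0, 0, 0, 0],
  [-0.2375, 0, -0.15, 0, 0, 0, 0],
  [-0.25, 0, -0.175, 0, 0, 0, 0],
  [-0.25, 0, -0.175, 0, 0, 0, 0],
])

```text
time: 18.5
tcp_pos: [0.5692, -0.2099, 0.18]
tcp_rot: [0.004, 0.674, 0.739, 0.001]
ft_force: [1.0, 0.2, 0.4]
grip_width: 0.0005
finger_force: 0.0
```

```bash
python3 crop.py pics/p6.png; python3 -c "
from h import *
go(0,-.204,.033)"
```

```text
now [ 0.0005 -0.4008  0.1759] shift cm [19.69 -0.09 14.28] turn [ 0.08  0.03 -0.05] F [-0.1  0.7 -0.5] t 18.6 w 0.0005304374101408917
```

View pics/p6.png

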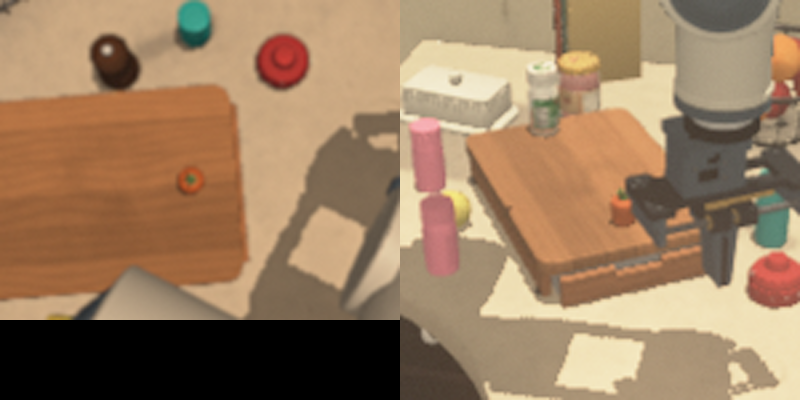

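The tray is shut, with its front just outside the board's end at top-crop x of about 243. The stalk end (190,180), salt jar, timer and grinder are where they were.

```bash
python3 -c "
from plant import ctrl
print(ctrl.sign_off())"
```

```text
the job is handed in; nothing more can be done
None
```

All four slices were swept into the tray and it was pushed home against its stop (wrist force peaked around 46 N); the stalk end, the salt jar and the other things in view had not moved, and the job is handed in at about 19 s.

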